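# Coffee break: box the stray capsule and deal the biscuits

## Robot

A 6-joint arm with a two-finger parallel gripper is mounted at the origin on the work surface. World frame = base frame: x ahead of the robot, y to its left, z up, the work surface at z = 0. Lengths are in m, angles in rad, forces in N, time in s.
With the tool pointing down it reaches from about 0.375 to 0.9 m from the base axis. Payload 3.1 kg.
Tool frame: the origin (TCP) lies at the very end of the fingers, on their centre line; the grasp point (between the pads) lies 19 mm behind it; z points along the fingers, y is the line along which they close (so a half turn about z gives the same grasp; the last joint's range is limited). The gripper opens to 85 mm and grips with 20 to 120 N. Pads are 22 mm wide; open, the fingers measure 114 mm over their backs; the gripper's body (76 mm by 85 mm) begins 54 mm behind the grasp point. The pads swing forward as they close: fully open they stand 13 mm farther back than shut.
Start: joints at [1.056, 0.527, 1.433, -0, 1.181, -0.178], TCP at [0.207, 0.59, 0.231] pointing down, gripper open.
Joint ranges: [-3.08, 3.08], [-0.75, 2.2], [0.22, 2.44], [-1.43, 4.57], [0, 2.65], [-2.85, 2.85]. Speed limits (rad/s): [2.79, 2.79, 3.14, 3.14, 3.14, 3.14].

## Interface

Orientations are given as a unit quaternion [x, y, z, w].
In Python, from station import sense, snapshot, camera_params, sign_off gives the robot as it stands.
- The arm moves only by the shell command python3 -m handwheel 'ROWS' [OPENING] [FORCE]. ROWS is JSON, a list that holds one entry, the list of rows, each a list of 4 numbers: the shift along the tool's x, y, z in units of 25 mm (1.0 is 25 mm), then the turn about the tool's z in units of 6 degrees (1.0 is 6 degrees). A call has 1 to 20 rows; each row shifts and turns the commanded pose from where the row before left it, along the tool's axes as they then stand; what a row does not reach is not made up. A row lasts 1/8 s, in which the tool goes at most 62.5 mm and 10.7 degrees, less where a joint would pass 70% of its speed; a pose out of reach is approached as far as the arm can. A call is refused whole if a number of a shift passes 1 or a number of a turn 1, either way. A call with a gripper value outside its range is refused whole. OPENING is the finger opening in mm, from 0 to 85.4, set as the call begins (- or left out, the last holds). The fingers move at their own pace and stop on an object; FORCE is the grip in N (left out, the last holds). Time passes only in rows, so rows that do not move let the fingers close. It gives the time, the measured TCP pose, the force, the opening and the grip force at its end, in the units of the state.
- sense(): the state, without advancing time (a new reading comes with each control period).
- snapshot(name): name is "scene" or "top" or "wrist"; returns (picture, depth): 480x640x3 uint8, red, green, blue; 480x640 float32, m along the optical axis (not along the pixel's ray), 0 where there is no reading.
- camera_params(name): a dict with "mtx" (3x3 intrinsics, pixels), "extrinsics" (4x4, takes a point from camera to world coordinates); the wrist camera has in their place "hand_eye" (4x4, takes a point from camera to tool coordinates, whose origin is the TCP and whose axes are the flange's). Camera axes: x right, y up, looking along -z (the intrinsics and any distortion apply to the point x, -y, -z); pixel columns grow to the right and rows downward; lengths in m; the calibration is good to about 2 mm. A picture is of the moment at which its call begins: read the wrist's pose just before it. camera_params takes no time and is no camera call.
- sign_off(): hands the job in; it is judged then, once.
The state is a dict: "t": time; "q": joint angles; "qd": joint speeds; "tau": joint torques, N m; "tcp_pos": TCP position; "tool_rot": TCP orientation; "force": force on the tool from outside, world axes, zero at the start; "ft_torque": the same for the moment, N m; "finger_gap": opening from 0.0 (shut) to 1.0 (fully open); "gripper_force": force on a finger pad.
Only numpy, scipy, OpenCV 4.12 (cv2) and the standard library are available. Lean on these libraries where they do the work, as an engineer would, in place of code of your own. Each camera call takes 0.05 s, during which the arm holds its last target. There are 200 camera calls.

## Task

Sort the mixed handful on the wooden board: first stand the coffee capsule upright in the empty half of the capsule box, beside the others. Then deal the biscuits round the two plates: one round biscuit on each plate, and only after that one shortbread finger on each plate, every biscuit lying flat inside the rim beside, not on top of, the other. Lower the biscuits onto the plates rather than dropping them, leave the two mugs where they stand, and let go of everything.

Things in the scene. Friction and masses are not known exactly. Their poses are not given: they have to be found in the camera images.
- capsule: Stray coffee capsule, bare aluminium, 15 g, standing wide end down on the fixed wooden board (150 x 360 mm, top 12 mm above the worktop) where the biscuits lie too. Flange 37 mm across and 2 mm thick at the bottom, above it a nearly straight body 31 to 29 mm across up to 22 mm, then a blunt nose; 28 mm tall. Origin: centre of its underside, z up.
- round_1: A round plain biscuit, 48 mm across and 12 mm thick, 22 g, lying flat on the wooden board (both round ones are alike). Origin: centre of its underside, z up.
- round_2: A round plain biscuit, 48 mm across and 12 mm thick, 22 g, lying flat on the wooden board (both round ones are alike). Origin: centre of its underside, z up.
- finger_1: A shortbread finger: bar-shaped biscuit 60 mm long (its x), 22 mm wide (its y), 15 mm thick, 25 g, lying flat on the wooden board (both are alike). Origin: centre of its underside, z up.
- finger_2: A shortbread finger: bar-shaped biscuit 60 mm long (its x), 22 mm wide (its y), 15 mm thick, 25 g, lying flat on the wooden board (both are alike). Origin: centre of its underside, z up.
- plate_1: A round white china plate, fixed in place. 176 mm across the rim, flat inside over a circle 146 mm across; the flat lies 5 mm above the origin, the low sloping rim reaches 13 mm. Both plates are alike. Origin: centre of its underside, on the worktop, z up.
- plate_2: A round white china plate, fixed in place. 176 mm across the rim, flat inside over a circle 146 mm across; the flat lies 5 mm above the origin, the low sloping rim reaches 13 mm. Both plates are alike. Origin: centre of its underside, on the worktop, z up.
- capsule_box: Open wooden tray, fixed, 124 mm (its x) by 134 mm (its y), 34 mm high, walls and floor 5 mm thick. Three capsules like the stray one are fixed in it along the +x side (x = +36 mm; y = -41, 0, +41 mm). The -x half is empty: free floor x -57 to +17 mm, y -62 to +62 mm, its middle at x = -20 mm, y = 0. Origin: centre of its underside, on the worktop, z up.
- mug_1: A coffee mug, 82 mm across and 95 mm tall, with a side handle reaching about 35 mm beyond its wall; stands free on the worktop beyond the plates. Origin: centre of its underside. Not to be moved.
- mug_2: A coffee mug, 82 mm across and 95 mm tall, with a side handle reaching about 35 mm beyond its wall; stands free on the worktop beyond the plates. Origin: centre of its underside. Not to be moved.
Not all that is in view belongs to the job. What is shaped like the plate_2 but black or purple is not meant. What is shaped like the round_1 but green is not meant.

How it is judged:
On the way, in this order (a step that is already met when the one before it is completed fails the run):
1. the capsule stands in the empty half of the capsule box (x of capsule in the frame of capsule_box between -0.045 and 0.01 m and y of capsule in the frame of capsule_box between -0.05 and 0.05 m and z of capsule in the frame of capsule_box below 0.009 m and angle between capsule's own z axis and vertical below 0.12 rad and contact force between capsule and the fingers below 0.05 N), for 0.2 s.
2. one round biscuit lies on each plate, let go ((((horizontal distance between round_1 and plate_1 below 0.055 m and z of round_1 in the frame of plate_1 below 0.009 m and angle between round_1's own z axis and vertical below 0.12 rad) and (horizontal distance between round_2 and plate_2 below 0.055 m and z of round_2 in the frame of plate_2 below 0.009 m and angle between round_2's own z axis and vertical below 0.12 rad)) or ((horizontal distance between round_1 and plate_2 below 0.055 m and z of round_1 in the frame of plate_2 below 0.009 m and angle between round_1's own z axis and vertical below 0.12 rad) and (horizontal distance between round_2 and plate_1 below 0.055 m and z of round_2 in the frame of plate_1 below 0.009 m and angle between round_2's own z axis and vertical below 0.12 rad))) and contact force between each of round_1, round_2 and the fingers below 0.05 N), for 0.2 s.
3. one shortbread finger lies on each plate too, let go ((((horizontal distance between finger_1 and plate_1 below 0.055 m and z of finger_1 in the frame of plate_1 below 0.009 m and angle between finger_1's own z axis and vertical below 0.12 rad) and (horizontal distance between finger_2 and plate_2 below 0.055 m and z of finger_2 in the frame of plate_2 below 0.009 m and angle between finger_2's own z axis and vertical below 0.12 rad)) or ((horizontal distance between finger_1 and plate_2 below 0.055 m and z of finger_1 in the frame of plate_2 below 0.009 m and angle between finger_1's own z axis and vertical below 0.12 rad) and (horizontal distance between finger_2 and plate_1 below 0.055 m and z of finger_2 in the frame of plate_1 below 0.009 m and angle between finger_2's own z axis and vertical below 0.12 rad))) and (((horizontal distance between round_1 and plate_1 below 0.055 m and z of round_1 in the frame of plate_1 below 0.009 m and angle between round_1's own z axis and vertical below 0.12 rad) and (horizontal distance between round_2 and plate_2 below 0.055 m and z of round_2 in the frame of plate_2 below 0.009 m and angle between round_2's own z axis and vertical below 0.12 rad)) or ((horizontal distance between round_1 and plate_2 below 0.055 m and z of round_1 in the frame of plate_2 below 0.009 m and angle between round_1's own z axis and vertical below 0.12 rad) and (horizontal distance between round_2 and plate_1 below 0.055 m and z of round_2 in the frame of plate_1 below 0.009 m and angle between round_2's own z axis and vertical below 0.12 rad))) and contact force between each of finger_1, finger_2 and the fingers below 0.05 N), for 0.2 s.
At the end, for the whole second after the job is handed in: Capsule upright (7 deg) on the floor of the box's empty half; each plate holds one round biscuit and one shortbread finger, each flat (7 deg, underside within 4 mm of the plate's flat), centre within 55 mm of the plate's centre; all released and at rest (all of step 1 and all of step 3 and linear speed of each of round_1, round_2, finger_1, finger_2, capsule below 0.02 m/s and contact force between each of round_1, round_2 and the fingers below 0.05 N); the robot touches nothing.
It fails at once if a biscuit was put on a plate before the capsule was in its box (not (horizontal distance between capsule and capsule_box below 0.075 m and z of capsule in the frame of capsule_box below 0.03 m) and ((horizontal distance between round_1 and plate_1 below 0.07 m and z of round_1 in the frame of plate_1 below 0.009 m) or (horizontal distance between round_1 and plate_2 below 0.07 m and z of round_1 in the frame of plate_2 below 0.009 m) or (horizontal distance between round_2 and plate_1 below 0.07 m and z of round_2 in the frame of plate_1 below 0.009 m) or (horizontal distance between round_2 and plate_2 below 0.07 m and z of round_2 in the frame of plate_2 below 0.009 m) or (horizontal distance between finger_1 and plate_1 below 0.07 m and z of finger_1 in the frame of plate_1 below 0.009 m) or (horizontal distance between finger_1 and plate_2 below 0.07 m and z of finger_1 in the frame of plate_2 below 0.009 m) or (horizontal distance between finger_2 and plate_1 below 0.07 m and z of finger_2 in the frame of plate_1 below 0.009 m) or (horizontal distance between finger_2 and plate_2 below 0.07 m and z of finger_2 in the frame of plate_2 below 0.009 m))).
It fails at once if a shortbread finger was put on a plate before each plate had its round biscuit (((horizontal distance between finger_1 and plate_1 below 0.07 m and z of finger_1 in the frame of plate_1 below 0.009 m) or (horizontal distance between finger_1 and plate_2 below 0.07 m and z of finger_1 in the frame of plate_2 below 0.009 m) or (horizontal distance between finger_2 and plate_1 below 0.07 m and z of finger_2 in the frame of plate_1 below 0.009 m) or (horizontal distance between finger_2 and plate_2 below 0.07 m and z of finger_2 in the frame of plate_2 below 0.009 m)) and not (horizontal distance between any of round_1, round_2 and plate_1 below 0.08 m and horizontal distance between any of round_1, round_2 and plate_2 below 0.08 m)).
It fails at once if a biscuit was dropped onto a plate (faster than 0.7 m/s) ((horizontal distance between round_1 and plate_1 below 0.08 m and z of round_1 in the frame of plate_1 below 0.03 m and linear speed of round_1 above 0.7 m/s) or (horizontal distance between round_1 and plate_2 below 0.08 m and z of round_1 in the frame of plate_2 below 0.03 m and linear speed of round_1 above 0.7 m/s) or (horizontal distance between round_2 and plate_1 below 0.08 m and z of round_2 in the frame of plate_1 below 0.03 m and linear speed of round_2 above 0.7 m/s) or (horizontal distance between round_2 and plate_2 below 0.08 m and z of round_2 in the frame of plate_2 below 0.03 m and linear speed of round_2 above 0.7 m/s) or (horizontal distance between finger_1 and plate_1 below 0.08 m and z of finger_1 in the frame of plate_1 below 0.03 m and linear speed of finger_1 above 0.7 m/s) or (horizontal distance between finger_1 and plate_2 below 0.08 m and z of finger_1 in the frame of plate_2 below 0.03 m and linear speed of finger_1 above 0.7 m/s) or (horizontal distance between finger_2 and plate_1 below 0.08 m and z of finger_2 in the frame of plate_1 below 0.03 m and linear speed of finger_2 above 0.7 m/s) or (horizontal distance between finger_2 and plate_2 below 0.08 m and z of finger_2 in the frame of plate_2 below 0.03 m and linear speed of finger_2 above 0.7 m/s)).
It fails at once if a mug was moved by more than 20 mm (distance of any of mug_1, mug_2 from where it was at the start of the episode above 0.02 m).
It also fails if it takes over 96 s, if anything falls off the work surface, if the arm or the gripper's body presses on something with over 40 N, if the wrist force passes 120 N, or if a joint passes its speed limit or range.

## Working session

There is one attempt and no reset: what is moved stays moved. The work goes in short steps, Python scripts to look and compute and a shell command to move; the robot and the scene stay as the last step left them, time stands still between calls to the robot, and variables do not carry over. Pictures are saved under pics/ and viewed, at most 14 in all, crops included, and the job is handed in when it is done.

```bash
mkdir -p pics; ls; python3 - <<'E'
from station import sense,snapshot,camera_params
import cv2,numpy as np
np.set_printoptions(precision=4,suppress=True)
s=sense();print(s)
for n in("top","scene"):
    p,d=snapshot(n);cv2.imwrite(f"pics/{n}0.png",p[:,:,::-1]);np.savez(f"{n}0.npz",p=p,d=d)
    print(n,camera_params(n))
print(camera_params("wrist"))
E
```

```text
pics
{'t': 0.0, 'q': array([ 1.0555,  0.5285,  1.4339, -0.    ,  1.1814, -0.1785]), 'qd': array([-0.0011,  0.0005,  0.0003,  0.0004, -0.    , -0.0029]), 'tau': array([  0.0018, -44.2366, -17.8025,  -0.0001,   0.0086,  -0.    ]), 'tcp_pos': array([0.2062, 0.5893, 0.2303]), 'tool_rot': array([ 0.1676,  0.9859, -0.001 , -0.0004]), 'force': array([ 0.2109, -0.4011, -0.0998]), 'ft_torque': array([-0.0208,  0.024 , -0.0172]), 'gripper_force': 0.0, 'finger_gap': 1.00378623343601}
top {'mtx': array([[438.5921,   0.    , 320.7587],
       [  0.    , 438.5921, 241.9913],
       [  0.    ,   0.    ,   1.    ]]), 'extrinsics': array([[ 0.0604,  0.9764, -0.2075,  0.3543],
       [-0.9982,  0.0602, -0.0071,  0.1042],
       [ 0.0055,  0.2075,  0.9782,  0.8953],
       [ 0.    ,  0.    ,  0.    ,  1.    ]])}
scene {'mtx': array([[607.7836,   0.    , 315.9729],
       [  0.    , 607.7836, 240.1588],
       [  0.    ,   0.    ,   1.    ]]), 'extrinsics': array([[ 0.2539, -0.6513,  0.7151,  1.4057],
       [ 0.967 ,  0.1857, -0.1743, -0.1101],
       [-0.0193,  0.7358,  0.677 ,  0.9113],
       [ 0.    ,  0.    ,  0.    ,  1.    ]])}
{'mtx': array([[360.7209,   0.    , 314.373 ],
       [  0.    , 360.7209, 242.7682],
       [  0.    ,   0.    ,   1.    ]]), 'hand_eye': array([[ 0.0013,  0.9564,  0.2919,  0.0748],
       [ 1.    , -0.0011, -0.0007, -0.0008],
       [-0.0003,  0.2919, -0.9564, -0.1411],
       [ 0.    ,  0.    ,  0.    ,  1.    ]])}
```

View pics/top0.png

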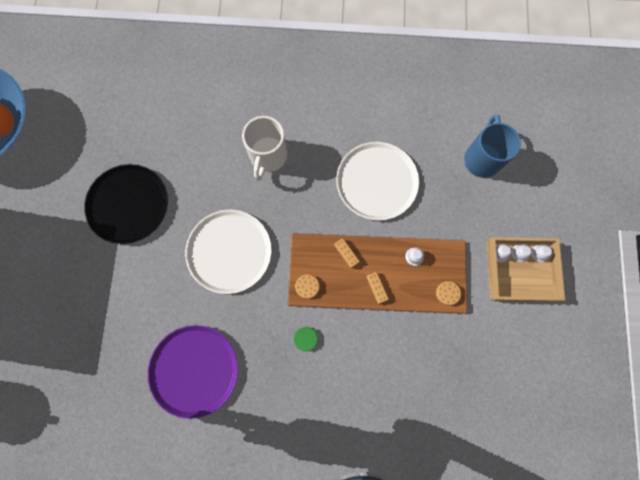

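View pics/scene0.png

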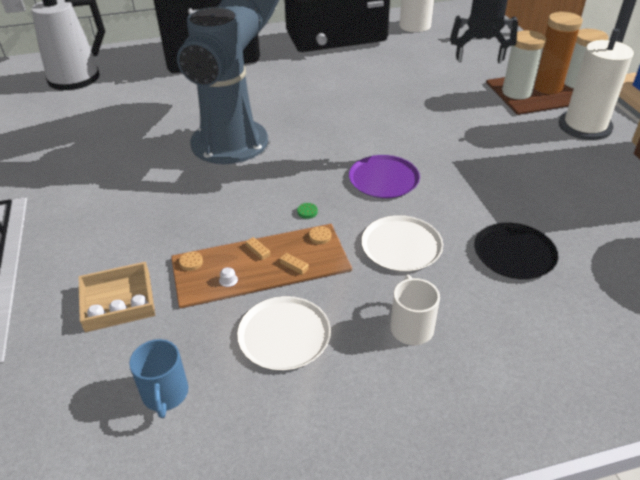

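Top view: the stray capsule is at (415,256), the three fixed ones at about (504/522/543,253) in the box (526,270). White plates are at (229,252) and (378,181); the black one (127,204) and the purple one (193,371) are not meant. Round biscuits are at (307,287) and (449,294); the green one (306,339) is not meant. Fingers are at (347,253) and (377,289). Mugs are at (265,140) and (492,150). Next I measure and check these choices in one crop.

```bash
cat > h.py <<'E'
import numpy as np,cv2
from station import sense,snapshot,camera_params
from scipy.spatial.transform import Rotation as R
np.set_printoptions(precision=4,suppress=True)
def ray(px,K,T,z):
    px=np.atleast_2d(np.asarray(px,float))
    d=np.c_[(px[:,0]-K[0,2])/K[0,0],-(px[:,1]-K[1,2])/K[1,1],-np.ones(len(px))]@T[:3,:3].T
    return T[:3,3]+d*((z-T[2,3])/d[:,2])[:,None]
def fixed(n):
    c=camera_params(n);return c["mtx"],c["extrinsics"]
def wrist():
    s=sense();p,_=snapshot("wrist");c=camera_params("wrist")
    T=np.eye(4);T[:3,:3]=R.from_quat(s["tool_rot"]).as_matrix();T[:3,3]=s["tcp_pos"]
    return p,c["mtx"],T@c["hand_eye"],s
def blobs(mask,amin):
    cs,_=cv2.findContours(mask.astype(np.uint8),cv2.RETR_EXTERNAL,cv2.CHAIN_APPROX_NONE)
    return [c[:,0,:] for c in cs if cv2.contourArea(c)>amin]
def hsv(p): return cv2.cvtColor(p,cv2.COLOR_RGB2HSV)
E
python3 - <<'E'
from h import *
p=np.load("top0.npz")["p"];h=hsv(p);K,T=fixed("top")
for n,(u,v) in dict(r=(307,287),r2=(449,294),f=(347,253),f2=(377,289),cap=(415,256),box=(530,283),board=(330,300),plate=(229,252),mug=(265,160),tab=(450,400)).items(): print(n,h[v-2:v+3,u-2:u+3].reshape(-1,3).mean(0))
m=(h[...,1]<30)&(h[...,2]>185)
for c in blobs(m,30):
    e=cv2.minAreaRect(c);q=ray(c,K,T,.011);print("white",e[0],e[1],cv2.minEnclosingCircle((q[:,:2]).astype(np.float32)))
m=(h[...,1]>90)&(h[...,0]<25)&(h[...,2]>165)
for c in blobs(m,60):
    q=ray(c,K,T,.025);e=cv2.minAreaRect((q[:,:2]*1000).astype(np.float32));print("bisc",c.mean(0),e)
cv2.imwrite("pics/crop0.png",cv2.resize(p[170:350,180:580,::-1],None,fx=2,fy=2,interpolation=cv2.INTER_CUBIC))
for nm,px,z in [("cap",(415,256),.03),("boxTL",(488,239),.034),("boxTR",(560,238),.034),("boxBR",(564,300),.034),("boxBL",(490,301),.034)]: print(nm,ray(px,K,T,z)[0])
E
```

```text
r [ 16.56 130.52 211.  ]
r2 [ 16.56 132.64 206.88]
f [ 16.12 134.4  202.96]
f2 [ 16.32 133.36 205.08]
cap [128.56   7.68 225.88]
box [ 16.92 108.16 201.12]
board [ 12.8  154.96 150.08]
plate [ 15.32   8.28 236.68]
mug [ 13.16  17.2  117.56]
tab [128.92   4.92 146.56]
white (412.4800109863281, 255.36001586914062) (14.0, 16.400001525878906) ((0.5237983465194702, -0.08065930008888245), 0.018324075266718864)
white (541.5, 251.5) (11.0, 17.0) ((0.5529994368553162, -0.34404444694519043), 0.018119078129529953)
white (522.0, 251.5) (11.0, 16.0) ((0.5513361692428589, -0.30336907505989075), 0.01712717115879059)
white (503.5, 250.5) (11.0, 11.0) ((0.5471646785736084, -0.26563864946365356), 0.013119252398610115)
white (636.2770385742188, 353.88067626953125) (249.7991180419922, 16.26036834716797) ((0.3675002455711365, -0.5077743530273438), 0.23824608325958252)
white (227.25003051757812, 251.25001525878906) (82.73149108886719, 86.26702880859375) ((0.5127222537994385, 0.3001501262187958), 0.08821024745702744)
white (377.0, 180.5) (77.0, 82.0) ((0.6842294931411743, -0.000809564720839262), 0.08838126
[... 352 characters left out ...]
395019531), 0.3358197510242462)
bisc [388.7778 279.4141] ((481.61370849609375, -37.50559997558594), (73.59478759765625, 111.73448944091797), 31.361371994018555)
bisc [300.4336 280.0796] ((452.9056091308594, 144.63124084472656), (69.05210876464844, 46.99915313720703), 66.83966827392578)
bisc [524.9154 269.2269] ((510.00579833984375, -301.47772216796875), (124.51911163330078, 146.50230407714844), 2.6213042736053467)
bisc [344.8125 254.975 ] ((515.969970703125, 65.64024353027344), (59.75053405761719, 38.797054290771484), 37.65910720825195)
cap [ 0.5208 -0.0799  0.03  ]
boxTL [ 0.5639 -0.2255  0.034 ]
boxTR [ 0.5749 -0.3709  0.034 ]
boxBR [ 0.4504 -0.3721  0.034 ]
boxBL [ 0.4396 -0.2271  0.034 ]
```

View pics/crop0.png

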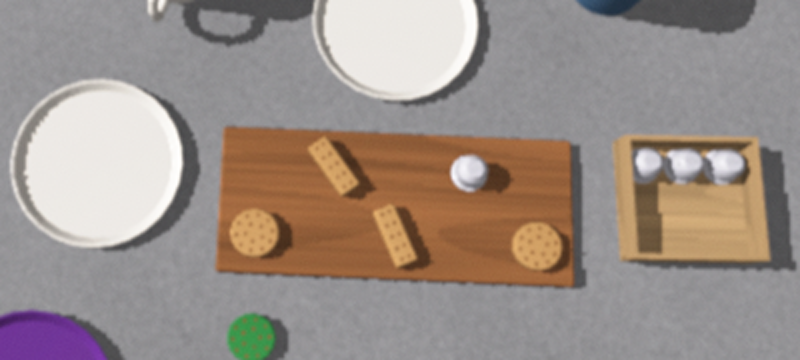

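Crop confirms: stray capsule standing alone on the board (crop 470,173), two perforated round biscuits (255,232 and 537,246), two fingers (333,166 and 395,236), white plates; the green round and the purple plate are excluded. Moving over the capsule.

```bash
python3 -m handwheel '[[[0,0,0,-1],[0,0,0,-1],[0,0,0,-1],[0,0,0,-0.7],[-0.4,-1,0,0],[-0.4,-1,0,0],[-0.4,-1,0,0],[-0.4,-1,0,0],[-0.4,-1,0,0],[-0.4,-1,0,0],[-0.4,-1,0,0],[-0.4,-1,0,0],[-0.4,-1,0,0],[-0.4,-1,0,0],[-0.4,-1,0,0],[-0.4,-1,0,0],[-0.4,-1,0,0],[-0.4,-1,0,0],[-0.4,-1,0,0],[-0.4,-1,0,0]]]' 85 30 && python3 -m handwheel '[[[-0.4,-1,0,0],[-0.4,-1,0,0],[-0.4,-1,0,0],[-0.4,-1,0,0],[-0.4,-1,0,0],[-0.4,-1,0,0],[-0.4,-1,0,0],[-0.4,-1,0,0],[-0.4,-1,0,0],[-0.4,-1,0,0],[-0.4,-1,0,0],[0,0,0,0],[0,0,0,0]]]'
python3 - <<'E'
from h import *
p,K,T,s=wrist();np.savez("w0.npz",p=p,K=K,T=T);cv2.imwrite("pics/w0.png",p[:,:,::-1]);print(s["t"],s["tcp_pos"],s["tool_rot"],s["q"])
E
```

```text
t: 2.6
tcp_pos: [0.3866, 0.1976, 0.2311]
tool_rot: [-0.025, 1.0, -0.0, -0.0]
force: [-0.2, -0.8, -0.8]
finger_gap: 0.999
gripper_force: 0.0
t: 4.22
tcp_pos: [0.5095, -0.07, 0.2309]
tool_rot: [-0.025, 1.0, 0.001, -0.001]
force: [-0.5, 0.2, -0.7]
finger_gap: 0.999
gripper_force: 0.0
4.225 [ 0.5095 -0.07    0.2309] [-0.0252  0.9997  0.0005 -0.0008] [-0.3542  0.3805  1.7066  0.0004  1.0565 -1.9757]
```

View pics/w0.png

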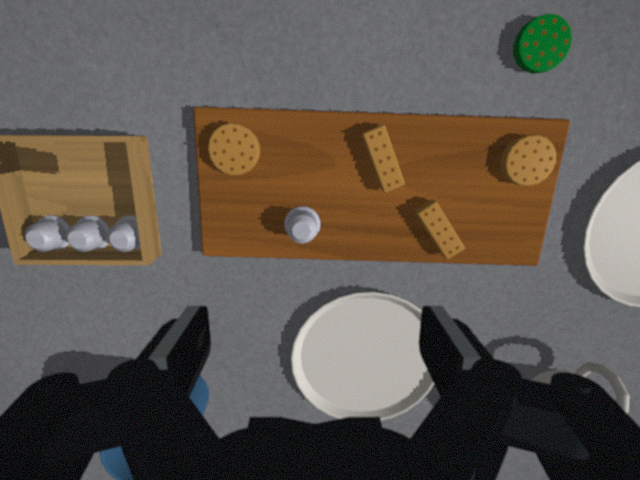

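Wrist view: capsule (302,225), rounds (234,149) and (531,160), fingers (384,158) and (441,229), box (80,200) at left with its empty half towards the robot, plate_2-type white plate (365,355), green biscuit (545,43). Measuring all.

```bash
cat >> h.py <<'E'
def bisc(p,K,T,zs=(.024,.027)):
    h=hsv(p);m=((h[...,1]>90)&(h[...,0]>=10)&(h[...,0]<25)&(h[...,2]>=155)).astype(np.uint8)
    m=cv2.morphologyEx(m,cv2.MORPH_CLOSE,np.ones((5,5)));m=cv2.morphologyEx(m,cv2.MORPH_OPEN,np.ones((9,9)))
    for c in blobs(m,300):
        r0=cv2.minAreaRect((ray(c,K,T,zs[0])[:,:2]*1000).astype(np.float32));a=max(r0[1])/min(r0[1])
        if a<1.3: print("round?",c.mean(0),np.array(r0[0]),r0[1])
        else:
            r=cv2.minAreaRect((ray(c,K,T,zs[1])[:,:2]*1000).astype(np.float32));b=cv2.boxPoints(r);e=max((b[1]-b[0],b[2]-b[1]),key=np.linalg.norm)
            print("bar?",c.mean(0),np.array(r[0]),r[1],"long axis deg",np.degrees(np.arctan2(e[1],e[0]))%180)
E
python3 - <<'E'
from h import *
f=np.load("w0.npz");p,K,T=f["p"],f["K"],f["T"];h=hsv(p)
for u,v in((234,149),(441,235),(220,200),(60,180),(148,200)):print(h[v-2:v+3,u-2:u+3].reshape(-1,3).mean(0))
bisc(p,K,T)
m=(h[...,1]<40)&(h[...,2]>165);m[290:]=0
for c in blobs(m,60):
    q=ray(c,K,T,.014)[:,:2];u=ray(c,K,T,.038)[:,:2];print("w",c.mean(0),c.min(0),c.max(0),q.mean(0),cv2.minEnclosingCircle(q.astype(np.float32)),u.mean(0))
m=(h[...,1]>60)&(h[...,0]<25)&(h[...,2]>100);m[:,170:]=0
for c in blobs(m,2000): print("box",cv2.minAreaRect(c),c.min(0),c.max(0))
cv2.imwrite("pics/c1.png",np.hstack([cv2.resize(p[195:255,265:345,::-1],None,fx=5,fy=5),cv2.resize(p[120:280,0:213,::-1],(400,300))]))
# top cam box outline
p=np.load("top0.npz")["p"];K,T=fixed("top");h=hsv(p);m=(h[...,1]>60)&(h[...,0]<25);m[:,:475]=0
for c in blobs(m,1500):
    r=cv2.minAreaRect((ray(c,K,T,.034)[:,:2]*1000).astype(np.float32));print("topbox",r)
bisc(p,K,T)
E
```

```text
[ 17.56 159.08 160.56]
[ 17.08 159.36 154.44]
[ 15.16 179.6  109.32]
[ 17.8  125.52 153.56]
[ 17.68 126.68 139.48]
bar? [443.0614 230.8421] [520.5443  57.6947] (55.64215087890625, 18.77890396118164) long axis deg 37.88256
round? [532.1439 160.2518] [448.5911 132.3997] (42.42695999145508, 44.24309539794922)
bar? [384.979  158.7832] [454.6075  -6.6693] (56.67381286621094, 19.1959285736084) long axis deg 25.6516
round? [233.6993 149.2168] [ 453.0114 -147.643 ] (43.457069396972656, 44.17720413208008)
w [ 51.369  238.6429] [ 37 230] [ 67 246] [ 0.5527 -0.3397] ((0.5525416135787964, -0.3389846682548523), 0.01550205983221531) [ 0.5448 -0.3219]
w [125.1304 237.1449] [112 229] [134 247] [ 0.5472 -0.2636] ((0.5479580760002136, -0.26490679383277893), 0.012216353788971901) [ 0.5397 -0.2509]
w [ 86.9908 238.1743] [ 70 229] [106 247] [ 0.5503 -0.303 ] ((0.5517174005508423, -0.30204614996910095), 0.018453232944011688) [ 0.5426 -0.2876]
w [308.0808 224.899 ] [294 209] [319 240] [ 0.5246 -0.0757] ((0.5244025588035583, -0.07734745740890503), 0.016482707113027573) [ 0.5186 -0.0756]
w [618.9329 232.5034] [585 162] [639 289] [0.5177 0.2447] ((0.5122063755989075, 0.26099082827568054), 0.06961386650800705) [0.5121 0.2233]
box ((80.5, 200.0), (130.0, 161.0), 90.0) [  0 135] [161 265]
topbox ((508.0742492675781, -297.5597229003906), (126.84334564208984, 148.39280700683594), 2.521226406097412)
bar? [437.8855 296.4458] [ 450.6295 -120.1944] (69.11698913574219, 99.4812240600586) long axis deg 93.47894
bar? [535.8814 280.7514] [ 486.8937 -322.1456] (74.00363159179688, 106.31753540039062) long axis deg 93.486755
bar? [353.8998 273.5817] [484.6296  33.166 ] (124.39656066894531, 276.1567077636719) long axis deg 95.819565
```

View pics/c1.png

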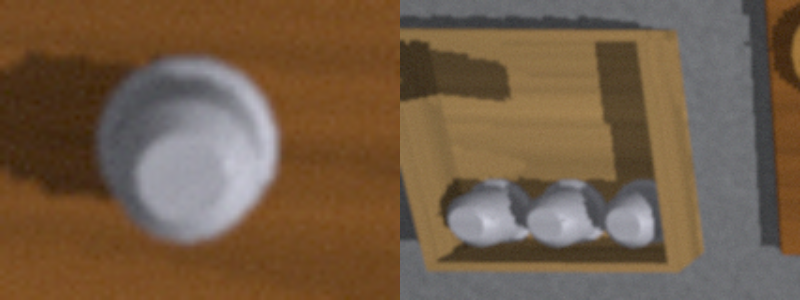

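Crop: flange circle centre at about px (302.5,224.6), nose displaced as perspective predicts. So the capsule is at ≈(0.5243,-0.081). Descend and grasp.

```bash
python3 -m handwheel '[[[-0.57,-0.47,0,0],[0,0,1,0],[0,0,1,0],[0,0,1,0],[0,0,1,0],[0,0,1,0],[0,0,1,0],[0,0,1,0],[0,0,0.8,0],[0,0,0.4,0],[0,0,0.38,0],[0,0,0,0],[0,0,0,0],[0,0,0,0]]]' 60 25 && python3 - <<'E'
from h import *
K,T=(f:=np.load("w0.npz"))["K"],f["T"];print(ray((302.5,224.6),K,T,.014))
print(sense()["tcp_pos"])
p,*_=wrist();cv2.imwrite("pics/w1.png",p[:,:,::-1])
E
```

```text
t: 6.02
tcp_pos: [0.5256, -0.0817, 0.0174]
tool_rot: [-0.025, 1.0, -0.0, 0.001]
force: [-0.1, 0.1, 0.2]
finger_gap: 0.701
gripper_force: 0.0
[[ 0.5245 -0.0814  0.014 ]]
[ 0.5256 -0.0817  0.0174]
```

View pics/w1.png

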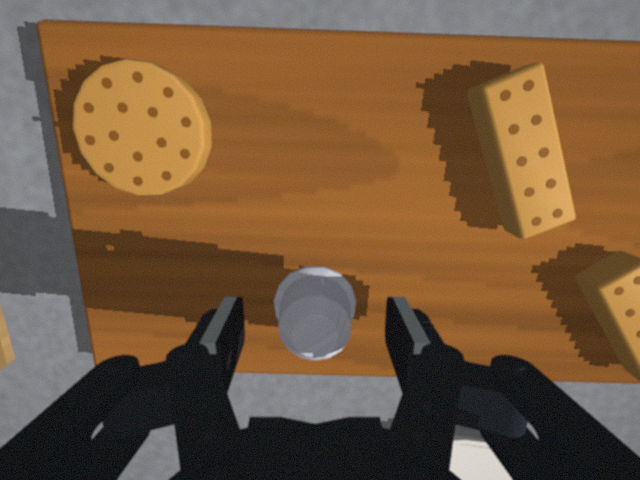

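The capsule (315,312) is centred between the pads (240 / 388). Closing and lifting.

```bash
python3 -m handwheel '[[[0,0,0,0],[0,0,0,0],[0,0,0,0],[0,0,0,0],[0,0,0,0],[0,0,0,0],[0,0,-0.5,0],[0,0,-1,0],[0,0,-1,0],[0,0,-1,0],[0,0,0,0],[0,0,0,0]]]' 0 25 && python3 - <<'E'
from h import *
p,*_,s=wrist();print(s["tcp_pos"]);cv2.imwrite("pics/w2.png",p[:,:,::-1])
# box floor/capsule geometry from 3 fixed capsules (top cam flange/body centres) 
c=np.array([508.1,-297.6]);th=np.radians(2.52)
print("box ctr via outline",c)
E
```

```text
t: 7.58
tcp_pos: [0.5248, -0.0814, 0.104]
tool_rot: [-0.025, 1.0, 0.0, -0.0]
force: [0.2, 0.3, -0.7]
finger_gap: 0.34
gripper_force: 24.9
[ 0.5248 -0.0814  0.104 ]
box ctr via outline [ 508.1 -297.6]
```

View pics/w2.png

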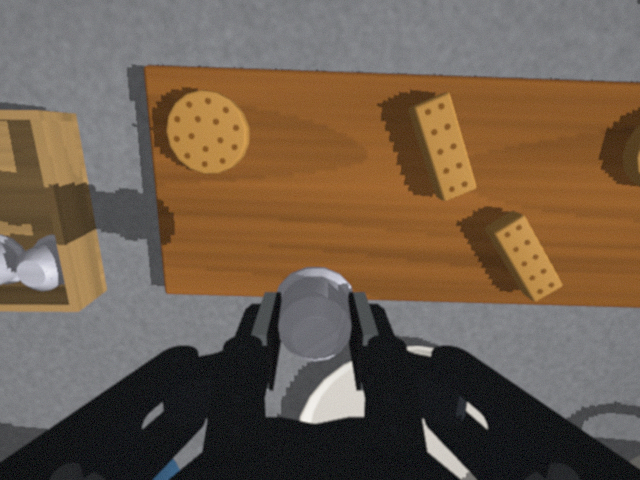

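Capsule is held (gap 29 mm), upright at (315,320). Carry it to the box's empty half at ≈(0.4895,-0.306) and lower.

```bash
python3 -m handwheel '[[[0.2,-0.5,0,0],[0.2,-1,0,0],[0.2,-1,0,0],[0.2,-1,0,0],[0.2,-1,0,0],[0.2,-1,0,0],[0.2,-1,0,0],[0.2,-1,0,0],[0.2,-0.9,0,0],[0.06,-0.5,0,0],[0,0,0,0],[0,0,0,0],[0,0,0.8,0],[0,0,0.8,0],[0,0,0.8,0],[0,0,0.5,0],[0,0,0.4,0],[0,0,0.3,0],[0,0,0.1,0],[0,0,0,0]]]' && python3 - <<'E'
from h import *
p,*_,s=wrist();print(s["tcp_pos"],s["force"]);cv2.imwrite("pics/w3.png",p[:,:,::-1])
E
```

```text
t: 10.12
tcp_pos: [0.4901, -0.3063, 0.0119]
tool_rot: [-0.025, 1.0, -0.0, 0.0]
force: [0.1, 0.0, -0.6]
finger_gap: 0.341
gripper_force: 24.9
[ 0.4901 -0.3063  0.0119] [ 0.1095  0.0405 -0.6468]
```

View pics/w3.png

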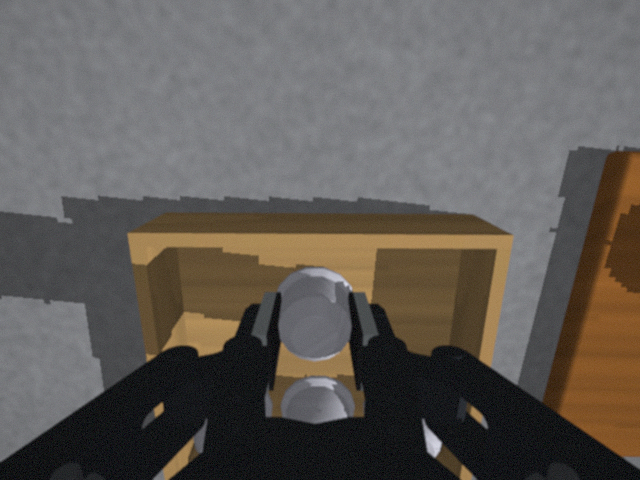

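Capsule (315,313) is inside the box, centred in the empty half, in front of the middle fixed one (318,400). Settle, release, rise.

```bash
python3 -m handwheel '[[[0,0,0.03,0],[0,0,0,0],[0,0,0,0]]]' && python3 -m handwheel '[[[0,0,0,0],[0,0,0,0],[0,0,0,0],[0,0,0,0],[0,0,-0.5,0],[0,0,-1,0],[0,0,-1,0],[0,0,-1,0],[0,0,-1,0],[0,0,-1,0],[0,0,-1,0],[0,0,0,0],[0,0,0,0]]]' 50 && python3 - <<'E'
from h import *
p,K,T,s=wrist();print(s["tcp_pos"]);cv2.imwrite("pics/w4.png",p[:,:,::-1])
h=hsv(p);m=(h[...,1]<40)&(h[...,2]>165);m[330:]=0
for c in blobs(m,60):
    q=ray(c,K,T,.007)[:,:2];print(c.mean(0),q.mean(0))
bisc(p,K,T)
E
```

```text
t: 10.55
tcp_pos: [0.4901, -0.3062, 0.0112]
tool_rot: [-0.025, 1.0, -0.0, 0.0]
force: [-0.2, -0.3, -0.6]
finger_gap: 0.337
gripper_force: 24.9
t: 12.18
tcp_pos: [0.4896, -0.3058, 0.1733]
tool_rot: [-0.025, 1.0, 0.0, -0.0]
force: [-0.3, -0.5, -0.5]
finger_gap: 0.589
gripper_force: 0.0
[ 0.4896 -0.3058  0.1733]
[366.5    292.2647] [ 0.5538 -0.2542]
[273.0789 290.7105] [ 0.5567 -0.341 ]
[319.92   291.1333] [ 0.5549 -0.2975]
[321.3652 221.1826] [ 0.4883 -0.3   ]
[ 86.7368 263.    ] [ 0.5392 -0.51  ]
[ 66.4947 120.4895] [ 0.416  -0.5102]
round? [279.1376 213.6747] [ 489.3133 -328.0283] (75.12701416015625, 90.33687591552734)
round? [509.5375 191.9375] [ 452.5889 -150.1369] (43.7391357421875, 44.95638656616211)
```

View pics/w4.png

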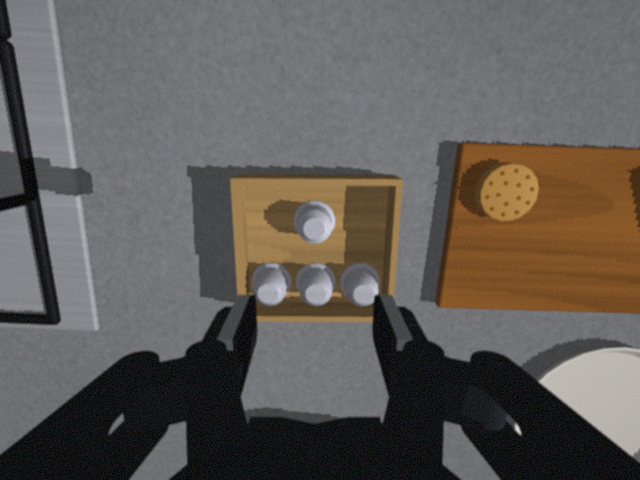

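Capsule stands alone and upright at (314,222). Now the right-hand round biscuit at ≈(0.4525,-0.1483).

```bash
python3 -m handwheel '[[[0.16,0.87,0.2,0],[0.2,1,0.2,0],[0.2,1,0.2,0],[0.2,1,0.2,0],[0.2,1,0.2,0],[0.2,1,0,0],[0,0.5,0,0],[0,0,1,0],[0,0,1,0],[0,0,1,0],[0,0,1,0],[0,0,0.6,0],[0,0,0.5,0],[0,0,0.33,0],[0,0,0,0],[0,0,0,0]]]' 64 && python3 - <<'E'
from h import *
p,*_,s=wrist();print(s["tcp_pos"],s["force"]);cv2.imwrite("pics/w5.png",p[:,:,::-1])
E
```

```text
t: 14.22
tcp_pos: [0.4533, -0.1488, 0.0132]
tool_rot: [-0.025, 1.0, -0.0, 0.0]
force: [-0.2, 0.0, 0.1]
finger_gap: 0.754
gripper_force: 0.0
[ 0.4533 -0.1488  0.0132] [-0.2408  0.0483  0.1179]
```

View pics/w5.png

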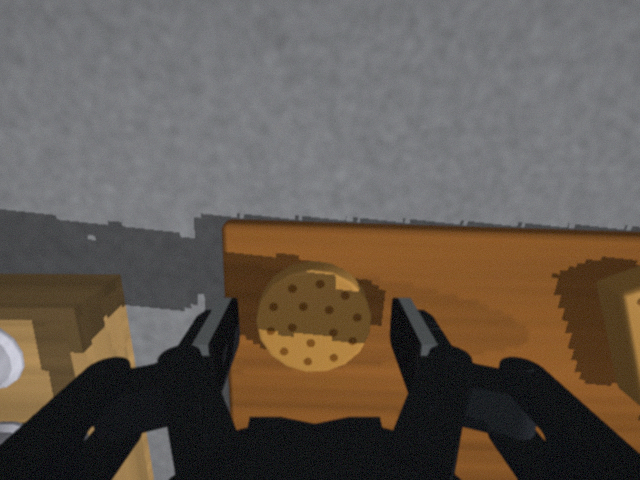

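Biscuit (314,318) is centred between the pads. Grip, lift, carry to the white plate at (0.684,-0.001), near side.

```bash
python3 -m handwheel '[[[0,0,0,0],[0,0,0,0],[0,0,0,0],[0,0,0,0],[0,0,0,0],[0,0,-0.4,0],[0,0,-0.8,0],[0,0,-1,0],[0,0,-0.8,0],[0,0,0,0]]]' 0 25 && python3 -m handwheel '[[[-0.5,0.4,0,0],[-0.9,0.6,0,0],[-0.9,0.6,0,0],[-0.9,0.6,0,0],[-0.9,0.6,0,0],[-0.9,0.6,0,0],[-0.9,0.6,0,0],[-0.9,0.6,0,0],[-0.8,0.6,0,0],[-0.4,0.3,0,0],[0,0,0,0],[0,0,0,0],[0,0,0.8,0],[0,0,0.9,0],[0,0,0.7,0],[0,0,0.3,0],[0,0,0,0],[0,0,0,0]]]' && python3 - <<'E'
from h import *
p,*_,s=wrist();print(s["tcp_pos"],s["force"]);cv2.imwrite("pics/w6.png",p[:,:,::-1])
E
```

```text
t: 15.52
tcp_pos: [0.4539, -0.1491, 0.0893]
tool_rot: [-0.025, 1.0, -0.001, 0.002]
force: [-0.3, 0.1, -0.0]
finger_gap: 0.547
gripper_force: 25.8
t: 17.77
tcp_pos: [0.6464, -0.0013, 0.0209]
tool_rot: [-0.025, 1.0, -0.0, 0.001]
force: [0.2, -0.1, -0.1]
finger_gap: 0.541
gripper_force: 25.8
[ 0.6464 -0.0013  0.0209] [ 0.2473 -0.1401 -0.0621]
```

View pics/w6.png

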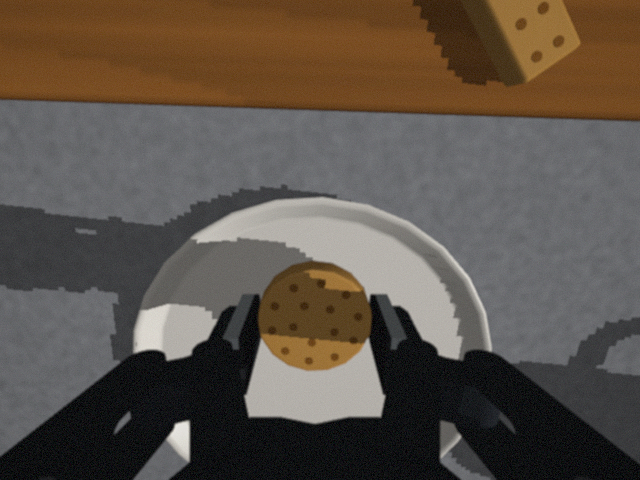

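Round (315,315) is held level over the near side of the white plate. Lower the last 14 mm, release, rise.

```bash
python3 -m handwheel '[[[0,0,0.2,0],[0,0,0.2,0],[0,0,0.1,0],[0,0,0.06,0],[0,0,0,0],[0,0,0,0],[0,0,0,0]]]' && python3 -m handwheel '[[[0,0,0,0],[0,0,0,0],[0,0,0,0],[0,0,0,0],[0,0,-0.5,0],[0,0,-1,0],[0,0,-1,0],[0,0,-1,0],[0,0,-1,0],[0,0,-1,0],[0,0,-1,0],[0,0,0,0],[0,0,0,0]]]' 62 && python3 - <<'E'
from h import *
p,K,T,s=wrist();print(s["tcp_pos"],s["t"]);np.savez("w7.npz",p=p,K=K,T=T);cv2.imwrite("pics/w7.png",p[:,:,::-1])
bisc(p,K,T);print("onplate height:");bisc(p,K,T,(.017,.027))
E
```

```text
t: 18.7
tcp_pos: [0.6455, -0.0011, 0.0066]
tool_rot: [-0.025, 1.0, 0.0, -0.0]
force: [-2.1, -0.2, 5.4]
finger_gap: 0.542
gripper_force: 26.3
t: 20.32
tcp_pos: [0.6451, -0.0011, 0.1684]
tool_rot: [-0.025, 1.0, 0.0, -0.0]
force: [-0.5, 0.3, 0.1]
finger_gap: 0.727
gripper_force: 0.0
[ 0.6451 -0.0011  0.1684] 20.325
bar? [409.4254  71.0718] [526.0482  60.0377] (32.47756576538086, 19.460102081298828) long axis deg 18.63751
onplate height:
bar? [409.4254  71.0718] [526.0482  60.0377] (32.47756576538086, 19.460102081298828) long axis deg 18.63751
```

View pics/w7.png

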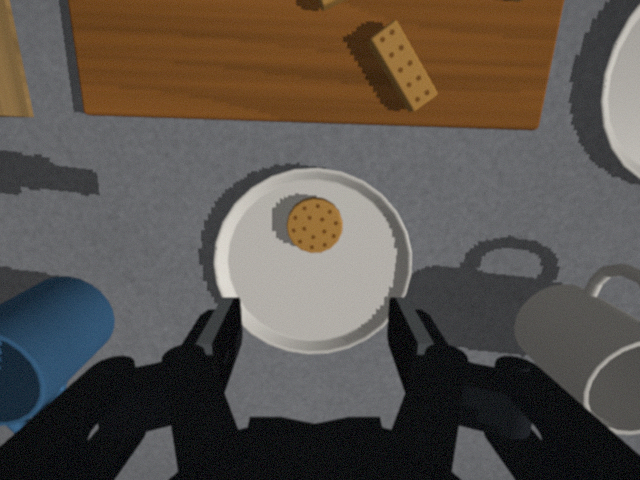

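Round biscuit lies flat on the plate at (315,225), with mugs clear. Next, the left round biscuit.

```bash
python3 -m handwheel '[[[0.5,0.3,0,0],[1,0.8,0,0],[1,0.8,0,0],[1,0.8,0,0],[1,0.8,0,0],[1,0.8,0,0],[1,0.8,0,0],[0.8,0.5,0,0],[0.26,0.17,0,0],[0,0,0.9,0],[0,0,0.9,0],[0,0,0.9,0],[0,0,0.3,0],[0,0,0,0],[0,0,0,0]]]' 66 && python3 - <<'E'
from h import *
p,K,T,s=wrist();print(s["tcp_pos"],s["t"])
bisc(p,K,T);cv2.imwrite("pics/w8.png",p[:,:,::-1])
E
```

```text
t: 22.25
tcp_pos: [0.4503, 0.1333, 0.0944]
tool_rot: [-0.025, 1.0, 0.0, 0.001]
force: [0.0, 0.2, 0.2]
finger_gap: 0.774
gripper_force: 0.0
[0.4503 0.1333 0.0944] 22.25
bar? [146.1769 470.9769] [621.9152  15.6293] (20.33114242553711, 32.727298736572266) long axis deg 92.93188
round? [104.9759 271.247 ] [466.9869   2.2181] (29.45811653137207, 26.695327758789062)
round? [314.8515 253.967 ] [448.4641 133.2252] (44.8281135559082, 43.209712982177734)
```

```bash
python3 -m handwheel '[[[0.03,0,0.9,0],[0,0,0.9,0],[0,0,0.7,0],[0,0,0.5,0],[0,0,0.24,0],[0,0,0,0],[0,0,0,0]]]' && python3 -m handwheel '[[[0,0,0,0],[0,0,0,0],[0,0,0,0],[0,0,0,0],[0,0,0,0],[0,0,-0.4,0],[0,0,-0.8,0],[0,0,-1,0],[0,0,-0.8,0],[0,0,0,0]]]' 0 25 && python3 -m handwheel '[[[-0.1,0.5,0,0],[-0.2,1,0,0],[-0.2,1,0,0],[-0.2,1,0,0],[-0.2,1,0,0],[-0.2,1,0,0],[-0.2,0.8,0,0],[-0.04,0.31,0,0],[0,0,0,0],[0,0,0,0],[0,0,0.8,0],[0,0,0.9,0],[0,0,0.7,0],[0,0,0.3,0],[0,0,0,0],[0,0,0,0]]]' && python3 - <<'E'
from h import *
p,*_,s=wrist();print(s["tcp_pos"],s["force"]);cv2.imwrite("pics/w9.png",p[:,:,::-1])
E
```

```text
t: 23.18
tcp_pos: [0.4493, 0.1333, 0.0133]
tool_rot: [-0.025, 1.0, 0.0, 0.0]
force: [-0.3, 0.7, 0.1]
finger_gap: 0.769
gripper_force: 0.0
t: 24.42
tcp_pos: [0.4499, 0.1334, 0.0893]
tool_rot: [-0.025, 1.0, 0.0, 0.002]
force: [0.4, -0.7, -0.2]
finger_gap: 0.545
gripper_force: 25.8
t: 26.42
tcp_pos: [0.4745, 0.3002, 0.0208]
tool_rot: [-0.025, 1.0, 0.0, 0.001]
force: [0.1, 0.2, 1.1]
finger_gap: 0.546
gripper_force: 25.8
[0.4745 0.3002 0.0208] [0.0709 0.2214 1.0768]
```

View pics/w9.png

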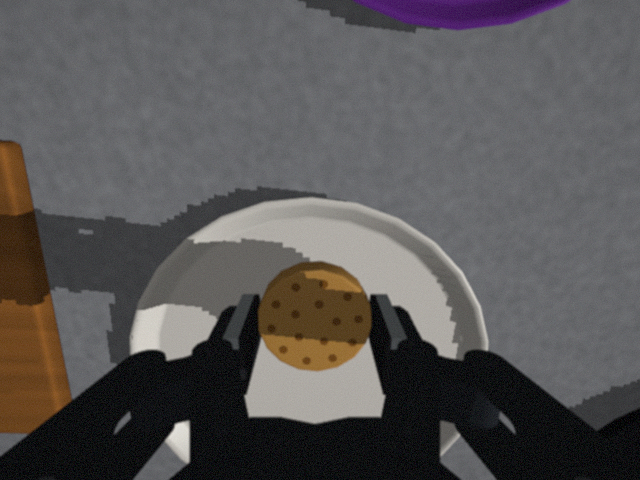

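Second round (315,315) is held over the near side of the other white plate; lower, release, rise, and move over the first shortbread finger.

```bash
python3 -m handwheel '[[[0,0,0.2,0],[0,0,0.2,0],[0,0,0.1,0],[0,0,0.06,0],[0,0,0,0],[0,0,0,0],[0,0,0,0]]]' && python3 -m handwheel '[[[0,0,0,0],[0,0,0,0],[0,0,0,0],[0,0,0,0],[0,0,-0.5,0],[0,0,-1,0],[0,0,-1,0],[0,0,-1,0],[0,0,-1,0],[0,0,-1,0],[0,0,-1,0],[0,0,0,0],[0,0,0,0]]]' 62 && python3 - <<'E'
from h import *
p,K,T,s=wrist();np.savez("w10.npz",p=p,K=K,T=T);h=hsv(p)
m=((h[...,1]>110)&(h[...,0]<25)&(h[...,2]>70));m[:,:200]=0;m[:,440:]=0;m[:100]=0;m[310:]=0
for c in blobs(m,200):print("p1 round",c.mean(0),cv2.minEnclosingCircle((ray(c,K,T,.017)[:,:2]).astype(np.float32)))
E
python3 -m handwheel '[[[-0.1,-0.5,0,0],[-0.15,-1,0,0],[-0.15,-1,0,0],[-0.15,-1,0,0],[-0.15,-1,0,0],[-0.15,-1,0,0],[-0.15,-1,0,0],[-0.15,-1,0,0],[-0.1,-1,0,0],[-0.1,-0.8,0,0],[0,-0.47,0,0],[0,0,0,-1],[0,0,0,-1],[0,0,0,-1],[0,0,0,-1],[0,0,0,-1],[0,0,0,-0.83],[0,0,0,0],[0,0,0,0]]]' 40 && python3 - <<'E'
from h import *
p,K,T,s=wrist();np.savez("w11.npz",p=p,K=K,T=T);print(s["tcp_pos"],s["q"][5],s["t"])
bisc(p,K,T)
E
```

```text
t: 27.35
tcp_pos: [0.4738, 0.3, 0.0066]
tool_rot: [-0.025, 1.0, -0.0, -0.0]
force: [-1.0, -1.5, 6.3]
finger_gap: 0.547
gripper_force: 26.3
t: 28.98
tcp_pos: [0.4735, 0.2998, 0.1686]
tool_rot: [-0.025, 1.0, -0.0, -0.0]
force: [-0.0, 0.4, 0.4]
finger_gap: 0.728
gripper_force: 0.0
p1 round [314.6209 224.6471] ((0.4722454249858856, 0.29962554574012756), 0.023400969803333282)
t: 31.4
tcp_pos: [0.5198, 0.0578, 0.1686]
tool_rot: [-0.324, 0.946, 0.0, -0.0]
force: [0.5, 0.6, -1.1]
finger_gap: 0.466
gripper_force: 0.0
[0.5198 0.0578 0.1686] -2.333948005726518 31.4
round? [549.4688 341.9531] [473.0064 291.0243] (41.330726623535156, 43.138328552246094)
round? [176.2963 294.1778] [639.3969  -0.3667] (41.62856674194336, 44.777099609375)
bar? [313.3778 229.1278] [520.8209  57.4424] (56.35247802734375, 19.261943817138672) long axis deg 38.38098
bar? [299.8696 109.3333] [454.9297  -6.3577] (57.50659942626953, 20.23222541809082) long axis deg 25.850527
```

Both rounds are on their plates. Shortbread finger at (0.5208,0.0574), 38°, matches the tool. Grasp and carry to the left plate, far side.

```bash
python3 -m handwheel '[[[-0.02,-0.03,0.9,0],[0,0,1,0],[0,0,1,0],[0,0,1,0],[0,0,1,0],[0,0,0.7,0],[0,0,0.35,0],[0,0,0.2,0],[0,0,0,0],[0,0,0,0]]]' 42 && python3 -m handwheel '[[[0,0,0,0],[0,0,0,0],[0,0,0,0],[0,0,0,0],[0,0,0,0],[0,0,-0.4,0],[0,0,-0.8,0],[0,0,-1,0],[0,0,-0.8,0],[0,0,0,1],[0,0,0,1],[0,0,0,1],[0,0,0,1],[0,0,0,1],[0,0,0,0.83],[0,0,0,0],[0,0,0,0]]]' 0 25
```

```text
t: 32.7
tcp_pos: [0.5214, 0.0575, 0.0156]
tool_rot: [-0.325, 0.946, -0.0, 0.001]
force: [0.2, 0.5, -0.1]
finger_gap: 0.496
gripper_force: 0.0
t: 34.83
tcp_pos: [0.5209, 0.0576, 0.0902]
tool_rot: [-0.026, 1.0, -0.0, -0.0]
force: [-0.6, -0.5, -0.1]
finger_gap: 0.249
gripper_force: 24.6
```

```bash
python3 -m handwheel '[[[-0.1,0.5,0,0],[-0.15,1,0,0],[-0.15,1,0,0],[-0.15,1,0,0],[-0.15,1,0,0],[-0.15,1,0,0],[-0.15,1,0,0],[-0.1,1,0,0],[-0.1,1,0,0],[-0.1,0.8,0,0],[0,0.34,0,0],[0,0,0,0],[0,0,0,0],[0,0,0.8,0],[0,0,0.9,0],[0,0,0.7,0],[0,0,0.3,0],[0,0,0,0],[0,0,0,0]]]' && python3 - <<'E'
from h import *
p,K,T,s=wrist();print(s["tcp_pos"],s["force"]);cv2.imwrite("pics/w12.png",p[:,:,::-1])
h=hsv(p);m=((h[...,1]>110)&(h[...,0]<25)&(h[...,2]>60));m[:150]=0;m[:,:200]=0;m[:,440:]=0
for c in blobs(m,300):print(c.mean(0),c.min(0),c.max(0),cv2.minAreaRect(c))
E
```

```text
t: 37.2
tcp_pos: [0.5418, 0.3, 0.0232]
tool_rot: [-0.025, 1.0, 0.0, 0.001]
force: [-0.3, -0.6, -0.5]
finger_gap: 0.252
gripper_force: 24.6
[0.5418 0.3    0.0232] [-0.3013 -0.5653 -0.475 ]
[314.482 314.446] [287 247] [342 383] ((315.334228515625, 314.95965576171875), (136.9559326171875, 54.28360366821289), 88.74095153808594)
[322.5468 171.241 ] [265 150] [381 208] ((323.0, 179.0), (58.0, 116.0), 90.0)
```

View pics/w12.png

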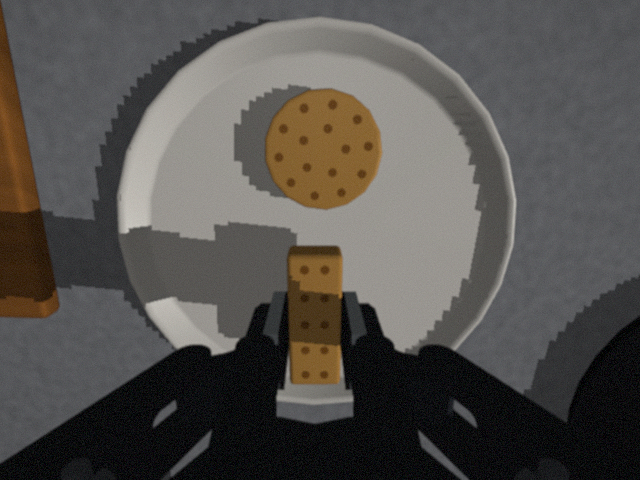

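The finger (315,315) is held lengthways, with a clear gap to the round (323,148) and inside the rim. Lower, release, go to the second finger.

```bash
python3 -m handwheel '[[[0,0,0.2,0],[0,0,0.2,0],[0,0,0.1,0],[0,0,0.07,0],[0,0,0,0],[0,0,0,0],[0,0,0,0]]]' && python3 -m handwheel '[[[0,0,0,0],[0,0,0,0],[0,0,0,0],[0,0,0,0],[0,0,-0.5,0],[0,0,-1,0],[0,0,-1,0],[0,0,-1,0],[0,0,-1,0],[0,0,-1,0],[0,0,-1,0],[0,0,0,0],[0,0,0,0]]]' 42 && python3 -m handwheel '[[[0.2,-0.5,0,0],[0.3,-1,0,0],[0.4,-1,0,0],[0.4,-1,0,0],[0.4,-1,0,0],[0.4,-1,0,0],[0.4,-1,0,0],[0.4,-1,0,0],[0.3,-1,0,0],[0.3,-1,0,0],[0.3,-1,0,0],[0.2,-1,0,0],[0.08,-0.56,0,0],[0,0,0,-1],[0,0,0,-1],[0,0,0,-1],[0,0,0,-0.8],[0,0,0,0],[0,0,0,0]]]' 42 && python3 - <<'E'
from h import *
p,K,T,s=wrist();np.savez("w13.npz",p=p,K=K,T=T);print(s["tcp_pos"],s["q"][5],s["t"])
bisc(p,K,T)
E
```

```text
t: 38.12
tcp_pos: [0.5409, 0.2998, 0.0087]
tool_rot: [-0.025, 1.0, -0.0, -0.0]
force: [-2.6, -0.1, 4.0]
finger_gap: 0.249
gripper_force: 25.2
t: 39.75
tcp_pos: [0.5406, 0.2997, 0.1704]
tool_rot: [-0.025, 1.0, -0.0, -0.0]
force: [0.2, 0.5, -0.4]
finger_gap: 0.491
gripper_force: 0.0
t: 42.12
tcp_pos: [0.4544, -0.0063, 0.1706]
tool_rot: [-0.222, 0.975, 0.0, -0.0]
force: [-0.2, -0.3, -0.2]
finger_gap: 0.491
gripper_force: 0.0
[ 0.4544 -0.0063  0.1706] -2.2790615830641574 42.125
round? [590.3415 375.0732] [470.4411 289.5901] (43.479705810546875, 41.54703140258789)
bar? [314.224  227.8689] [454.576   -6.1844] (58.24399948120117, 20.273284912109375) long axis deg 25.138618
bar? [ 20.5324 158.8235] [ 508.8997 -232.7625] (119.49152374267578, 26.2198543548584) long axis deg 1.3758608
```

```bash
python3 -m handwheel '[[[0,0,0.9,0],[0,0,1,0],[0,0,1,0],[0,0,1,0],[0,0,1,0],[0,0,0.7,0],[0,0,0.4,0],[0,0,0.22,0],[0,0,0,0],[0,0,0,0]]]' 42 && python3 -m handwheel '[[[0,0,0,0],[0,0,0,0],[0,0,0,0],[0,0,0,0],[0,0,0,0],[0,0,-0.4,0],[0,0,-0.8,0],[0,0,-1,0],[0,0,-0.8,0],[0,0,0,1],[0,0,0,1],[0,0,0,1],[0,0,0,0.8],[0,0,0,0],[0,0,0,0]]]' 0 25 && python3 -m handwheel '[[[-0.5,-0.01,0,0],[-1,-0.03,0,0],[-1,-0.03,0,0],[-1,-0.03,0,0],[-1,-0.03,0,0],[-1,-0.03,0,0],[-1,-0.03,0,0],[-1,-0.03,0,0],[-1,-0.03,0,0],[-1,-0.03,0,0],[-0.8,-0.03,0,0],[0,0,0,0],[0,0,0,0],[0,0,0.8,0],[0,0,0.9,0],[0,0,0.7,0],[0,0,0.3,0],[0,0,0,0],[0,0,0,0]]]' && python3 - <<'E'
from h import *
p,K,T,s=wrist();print(s["tcp_pos"],s["force"]);cv2.imwrite("pics/w14.png",p[:,:,::-1])
h=hsv(p);m=((h[...,1]>110)&(h[...,0]<25)&(h[...,2]>60));m[:70]=0;m[:,:200]=0;m[:,440:]=0
for c in blobs(m,300):print(c.mean(0),c.min(0),c.max(0),cv2.minAreaRect(c))
E
```

```text
t: 43.42
tcp_pos: [0.455, -0.0065, 0.0158]
tool_rot: [-0.222, 0.975, -0.0, 0.0]
force: [-0.7, -0.0, -0.1]
finger_gap: 0.492
gripper_force: 0.0
t: 45.3
tcp_pos: [0.4545, -0.0064, 0.0905]
tool_rot: [-0.026, 1.0, -0.0, 0.0]
force: [0.2, -0.7, -1.4]
finger_gap: 0.249
gripper_force: 24.5
t: 47.68
tcp_pos: [0.7128, -0.0012, 0.0234]
tool_rot: [-0.025, 1.0, -0.0, 0.001]
force: [0.1, 0.1, -0.2]
finger_gap: 0.252
gripper_force: 24.5
[ 0.7128 -0.0012  0.0234] [ 0.0933  0.144  -0.1544]
[314.4958 313.4238] [288 246] [342 382] ((314.9999694824219, 314.0), (53.99999237060547, 135.99996948242188), -0.0)
[323.1976 149.8713] [265  91] [381 209] ((323.0, 150.0), (118.0, 116.0), 90.0)
```

Same picture geometry as on the first plate (finger at (315,314), round at (323,150), 37 px gap). Lower, release, rise well clear, and check.

```bash
python3 -m handwheel '[[[0,0,0.2,0],[0,0,0.2,0],[0,0,0.1,0],[0,0,0.07,0],[0,0,0,0],[0,0,0,0],[0,0,0,0]]]' && python3 -m handwheel '[[[0,0,0,0],[0,0,0,0],[0,0,0,0],[0,0,0,0],[0,0,-0.5,0],[0,0,-1,0],[0,0,-1,0],[0,0,-1,0],[0,0,-1,0],[0,0,-1,0],[0,0,-1,0],[0,0,0,0],[0,0,0,0]]]' 42 && python3 -m handwheel '[[[0.5,0,-0.4,0],[1,0,-0.4,0],[1,0,-0.4,0],[1,0,-0.4,0],[1,0,-0.4,0],[1,0,-0.4,0],[1,0,0,0],[1,0,0,0],[0.5,0,0,0],[0,0,0,0],[0,0,0,0]]]' && python3 - <<'E'
from h import *
p,K,T,s=wrist();print(s["tcp_pos"],s["t"],s["force"]);h=hsv(p)
m=((h[...,1]>110)&(h[...,0]<25)&(h[...,2]>60))
for c in blobs(m,200):
    r=cv2.minAreaRect((ray(c,K,T,.019)[:,:2]*1000).astype(np.float32));print("w",c.mean(0),np.array(r[0]),r[1])
for n in("top","scene"):
    p,_=snapshot(n);K,T=fixed(n);h=hsv(p);m=((h[...,1]>75)&(h[...,0]<25)&(h[...,2]>60))
    for c in blobs(m,60):
        r=cv2.minAreaRect((ray(c,K,T,.017)[:,:2]*1000).astype(np.float32))
        if max(r[1])<80:print(n,c.mean(0),np.array(r[0]),r[1])
    if n=="top":
        for nm,q in(("start",np.load("top0.npz")["p"]),("now",p)):
            for lab,m in(("blue mug",(hsv(q)[...,0]>95)&(hsv(q)[...,0]<120)&(hsv(q)[...,1]>90)),("white",(hsv(q)[...,1]<30)&(hsv(q)[...,2]>185))):
                m=m.copy();m[:90]=0;m[330:]=0;m[:,:170]=0;m[:,580:]=0
                print(nm,lab,[c.mean(0).round(1).tolist() for c in blobs(m,60)])
E
```

```text
t: 48.6
tcp_pos: [0.7119, -0.001, 0.009]
tool_rot: [-0.025, 1.0, 0.0, -0.0]
force: [-3.1, 0.4, 5.0]
finger_gap: 0.253
gripper_force: 25.2
t: 50.22
tcp_pos: [0.7116, -0.001, 0.1706]
tool_rot: [-0.025, 1.0, 0.0, -0.0]
force: [0.1, -0.9, 0.3]
finger_gap: 0.492
gripper_force: 0.0
t: 51.6
tcp_pos: [0.5134, -0.0114, 0.2312]
tool_rot: [-0.025, 1.0, -0.0, 0.001]
force: [0.0, 0.9, 0.6]
finger_gap: 0.492
gripper_force: 0.0
[ 0.5134 -0.0114  0.2312] 51.6 [0.0295 0.9066 0.6474]
w [314.4959 374.7073] [705.8834  -1.837 ] (64.01079559326172, 19.882572174072266)
w [317.4    324.0174] [640.3317  -1.6791] (44.99345016479492, 47.781494140625)
w [609.0519 248.8312] [538.7259 292.9743] (59.80178451538086, 29.830997467041016)
w [623.1324 185.7868] [474.8068 285.0918] (46.73047637939453, 37.03463363647461)
w [ 48.3124 198.9985] [ 511.3205 -281.2402] (127.4041976928711, 112.07049560546875)
w [317.5622 175.6368] [485.6245  -9.0943] (144.4500732421875, 348.3963623046875)
top [226.     269.5161] [472.27   297.9878] (42.75008773803711, 44.78335952758789)
top [229.3239 237.2113] [539.6631 298.1772] (58.916786193847656, 21.688718795776367)
top [375.1607 197.1786] [643.8915   4.9348] (31.6844425201416, 45.84986877441406)
top [378.3676 168.    ] [708.7367  -3.2285] (59.05999755859375, 21.192100524902344)
top [  4.5139 119.9861] [771.4949 806.9439] (79.16765594482422, 27.763729095458984)
start blue mug [[492.1, 147.4]]
start white [[412.8, 256.3], [541.5, 250.7], [521.5, 250.3], [503.2, 250.1], [227.4, 251.2], [377.0, 180.5], [259.2, 144.6]]
now blue mug [[500.9, 124.6]]
now white [[565.1, 318.6], [576.6, 261.3], [476.2, 221.4], [371.6, 189.6]]
scene [286.5714 341.9714] [712.7643  -2.2456] (66.42874908447266, 21.7617244720459)
scene [278.9531 316.0312] [648.8499  -2.7169] (46.467899322509766, 49.87449264526367)
scene [495.775  82.05 ] [-65.335  815.2075] (52.1087760925293, 55.340518951416016)
```

All four biscuits sit where intended. The blue mug is probably only hidden by the arm in the top view, so I check both mugs and the capsule from the scene camera.

```bash
python3 - <<'E'
from h import *
p0=np.load("scene0.npz")["p"];p1,_=snapshot("scene")
for n,(x0,y0,x1,y1) in dict(blue=(125,335,195,420),white=(385,275,445,345),box=(75,260,160,330)).items():
    a,b=[q[y0:y1,x0:x1].astype(int) for q in(p0,p1)];d=abs(a-b).max(2)>40;ys,xs=np.nonzero(d)
    print(n,d.mean(),(xs.mean()+x0,ys.mean()+y0) if d.any() else None)
for q in(p0,p1):
    h=hsv(q);m=((h[...,0]>95)&(h[...,0]<120)&(h[...,1]>90));m[:330]=0;m[:,:120]=0;m[:,200:]=0
    print("blue",[(c.min(0),c.max(0)) for c in blobs(m,200)])
E
```

```text
blue 0.0 None
white 0.0 None
box 0.1161344537815126 (np.float64(103.9232995658466), np.float64(290.0723589001447))
blue [(array([130, 340], dtype=int32), array([187, 416], dtype=int32))]
blue [(array([130, 340], dtype=int32), array([187, 416], dtype=int32))]
```

Neither mug has moved, and the only change in the box is around the capsule. Handing in.

```bash
python3 -c "
from station import sign_off
print(sign_off())"
```

```text
the job is handed in; nothing more can be done
None
```

The job is handed in at about 52 s of the 96 s allowed: the capsule stands in the box's empty half, each white plate holds one round biscuit and one shortbread finger side by side, both mugs are where they were, and everything is released; the hand-in returned no verdict.

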